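# Load the baking-paper roll into its sprung holder

## Task

Fit the roll of baking paper into its holder on the worktop: put one end of its spindle in an end cup, compress the sprung end, swing the other end in line and let the spring push it out so that the spindle sits fully home in both cups, held by its own spring. Be gentle: press no harder than the spring itself needs, do not ram the spindle or the gripper against the holder, and leave the jars and the bowl standing where they are.

Things in the scene. Friction and masses are not known exactly. Their poses are not given: they have to be found in the camera images.
- spindle_mid (a point): centre of the white paper roll on the spindle's axis; x runs along it to the sprung end. Roll 46 mm thick, 180 mm long, smooth: grip it across its middle. Octagonal black caps at its ends (6 mm thick, 50 mm across flats) stop it rolling; it lies with its axis 25 mm up. Beyond each cap a 12 mm thick steel end with a round nose. About 0.25 kg, rigid but for the sprung end.
- fixed_tip (a point): the foremost point of the rigid steel end, at x = -122 mm of the roll's frame. The caps are wider than the steel ends: when one end is in a cup and the spindle is still out of line, keep the other end's cap clear of the other cheek too (swing it well aside or up)
- sprung_tip (a point): the foremost point of the sprung steel end, at x = +130 mm of the roll's frame when free (the longer end: spindle 252 mm overall). It slides in along the axis by at most 14 mm: the spring starts at 4 N and adds 0.5 N per mm (11 N at the stop).
- holder: the holder's wooden foot, fixed, 120 x 330 x 12 mm; origin at the centre of its underside, z up, y along its length. On it a steel yoke 36 mm wide, an upright cheek at each end; each cheek bears a black end cup, the cups facing each other. Cheeks end 14 mm above and 18 mm beside the cups' axis. Open above and to both sides. Either spindle end fits either cup.
- cup_line (a point): a point fixed to the foot, 75 mm above its origin, on the cups' axis (along y). Cup floors are 249 mm apart, mouths 233 mm: floors at y = +-124.5 mm were the yoke central, but it is clamped up to 16 mm off centre along y, either way, unmeasured: feel for the cup floor. Cups are 8 mm deep, bore 16 mm at the floor flaring to 22 mm (28 mm outside).
- foot_top (a point): centre of the foot's top, 12 mm above the holder's origin. Fitting: seated in both cups the spindle is 3 mm shorter than free. With its sprung end on one cup's floor it must be pressed in at least 11 mm (of its 14) before the other end, swung in from the side or from above, can pass the other cup's mouth.
- spice: glass spice jar, 47 mm wide, 97 mm high, standing behind the work; origin under its centre; leave it alone
- jam: low glass jar with a metal lid, 60 mm wide, 86 mm high; origin under its centre; leave it alone
- dip_bowl: small china bowl, 85 mm wide, 40 mm high; origin under its centre; leave it alone
- herb: glass herb jar with a dark cap, 44 mm wide, 105 mm high; origin under its centre; leave it alone

How it is judged:
On the way, in this order (a step that is already met when the one before it is completed fails the run):
1. the roll is lifted off the worktop (centre above 55 mm) (height (world z) of spindle_mid above 0.055 m), for 0.2 s.
2. the spindle is compressed by more than 9 mm (distance between fixed_tip and sprung_tip below 0.243 m), for 0.1 s.
At the end, for the whole second after the job is handed in: The spindle rests in both end cups: both tips within 4.5 mm of the cups' axis (sideways and in height), the roll's centre within 24 mm of the holder's middle, the spindle between 246.5 and 251.2 mm long from tip to tip (still sprung between the cup floors), released and at rest (distance between fixed_tip and sprung_tip between 0.2465 and 0.2512 m and x of fixed_tip in the frame of holder between -0.0045 and 0.0045 m and x of sprung_tip in the frame of holder between -0.0045 and 0.0045 m and z of fixed_tip in the frame of holder between 0.0705 and 0.0795 m and z of sprung_tip in the frame of holder between 0.0705 and 0.0795 m and y of spindle_mid in the frame of holder between -0.024 and 0.024 m and linear speed of spindle below 0.02 m/s); the robot touches nothing.
It fails at once if the spindle is pressed against the holder with more than 15 N (contact force between spindle and holder above 15 N).
It fails at once if the gripper or arm presses on the holder with more than 15 N (contact force between any of the arm, the fingers and holder above 15 N).
It fails at once if a jar or the bowl is moved by more than 30 mm (distance of any of spice, jam, dip_bowl, herb from where it was at the start of the episode above 0.03 m).
It also fails if it takes over 58 s, if anything falls off the work surface, if the arm or the gripper's body presses on something with over 40 N, if the wrist force passes 120 N, or if a joint passes its speed limit or range.

## Robot

A 6-joint arm with a two-finger parallel gripper is mounted at the origin on a cart in front of the work surface, level with it; the furniture and walls round the work are solid. World frame = base frame: x ahead of the robot, y to its left, z up, the work surface at z = 0. Lengths are in m, angles in rad, forces in N, time in s.
With the tool pointing down it reaches from about 0.425 to 0.95 m from the base axis. Payload 3.5 kg.
Tool frame: the origin (TCP) lies at the very end of the fingers, on their centre line; the grasp point (between the pads) lies 19 mm behind it; z points along the fingers, y is the line along which they close (so a half turn about z gives the same grasp; the last joint's range is limited). The gripper opens to 85 mm and grips with 20 to 120 N. Pads are 22 mm wide; open, the fingers measure 114 mm over their backs; the gripper's body (76 mm by 85 mm) begins 54 mm behind the grasp point. The pads swing forward as they close: fully open they stand 13 mm farther back than shut.
Start: joints at [1.058, 0.286, 1.577, -0, 1.279, -0.15], TCP at [0.24, 0.631, 0.231] pointing down, gripper open.
Joint ranges: [-2.77, 2.77], [-0.9, 2.22], [0.21, 2.48], [-1.53, 4.67], [0.24, 2.81], [-2.84, 2.84]. Speed limits (rad/s): [2.79, 2.79, 3.14, 3.14, 3.14, 3.14].

## Interface

Orientations are given as a unit quaternion [x, y, z, w].
In Python, from plant import ctrl gives the robot as it stands.
- The arm moves only by the tool carry_out, never from a script. Its argument "deltas" is one flat list of numbers, 6 for each row, row after row: the shift along the tool's x, y, z in m, then the turn, a rotation vector about the tool's x, y, z in rad. A call has 1 to 5 rows; each row is the pose to reach, as a shift and turn from the pose commanded when the call began, along the tool's axes at that moment; what a row does not reach only later rows make up. A row lasts 1/8 s, in which the tool goes at most 62.5 mm and 10.7 degrees, less where a joint would pass 70% of its speed; a pose out of reach is approached as far as the arm can. A call with a gripper value outside its range is refused whole. "grip" is the opening in per cent of the stroke, from 0 (shut) to 100 (fully open), set as the call begins (left out, the last holds). The fingers move at their own pace and stop on an object; "grip_force" is the grip in N (left out, the last holds). Time passes only in rows, so rows that repeat a pose let the fingers close. It gives the time, the measured TCP pose, the force, the opening and the grip force at its end, in the units of the state.
- ctrl.get_state(): the state, without advancing time (a new reading comes with each control period).
- ctrl.read_camera(name): name is "scene" or "top" or "wrist"; returns (picture, depth): 480x640x3 uint8, red, green, blue; 480x640 float32, m along the optical axis (not along the pixel's ray), 0 where there is no reading.
- ctrl.camera_model(name): a dict with "intrinsics" (3x3 intrinsics, pixels), "extrinsics" (4x4, takes a point from world to camera coordinates); the wrist camera has in their place "hand_eye" (4x4, takes a point from camera to tool coordinates, whose origin is the TCP and whose axes are the flange's). Camera axes: x right, y down, z forward; pixel columns grow to the right and rows downward; lengths in m; the calibration is good to about 2 mm. The wrist camera is an equidistant fisheye: a pixel r from the principal point sees the ray r / f radians off the axis. A picture is of the moment at which its call begins: read the wrist's pose just before it. camera_model takes no time and is no camera call.
- ctrl.sign_off(): hands the job in; it is judged then, once.
Trained networks look in the newest picture that a camera, given by its name, has taken for a name from the list of things; names that differ only in an ending like _2 or _b are one class to them, and where a whole thing is asked for, a point or a joint stands for the part that bears it (a point fixed in the world has none). Each returns a list of dicts, best first, with "score" (0 to 1); they miss things now and then, are a little off and sometimes report something else, mostly with a low value. They report only what shows in the picture. A call takes as long as a camera call.
- ctrl.find_in(camera, query): "uv" ([column, row] in pixels, amid what is visible of it).
The state is a dict: "time": time; "qpos": joint angles; "dq": joint speeds; "joint_efforts": joint torques, N m; "eef_pos": TCP position; "tcp_rot": TCP orientation; "contact_force": force on the tool from outside, world axes, zero at the start; "wrist_torque": the same for the moment, N m; "opening": opening from 0.0 (shut) to 1.0 (fully open); "finger_force": force on a finger pad.
Only numpy, scipy, OpenCV 4.12 (cv2) and the standard library are available. Lean on these libraries where they do the work, as an engineer would, in place of code of your own. Each camera call takes 0.05 s, during which the arm holds its last target. There are 200 camera calls.

## Working session

There is one attempt and no reset: what is moved stays moved. The work goes in short steps, Python scripts to look and compute and a tool call to move; the robot and the scene stay as the last step left them, time stands still between calls to the robot, and variables do not carry over. Pictures are saved under pics/ and viewed, at most 12 in all, crops included, and the job is handed in when it is done.

Besides the shell and the picture viewer there is one more tool, called as name(argument=value, ...) on one line, values as JSON. carry_out: Moves the arm, as the interface text tells. Its arguments: {"type":"object","properties":{"deltas":{"type":"array"},"grip":{"type":"number"},"grip_force":{"type":"number"}},"required":["deltas"]}

```bash
ls; mkdir -p pics
cat > h.py <<'E'
import numpy as np, cv2
from scipy.spatial.transform import Rotation as R
from plant import ctrl
def world(cam,depth,uv):
    m=ctrl.camera_model(cam);K=np.array(m["intrinsics"]);E=np.array(m["extrinsics"])
    uv=np.atleast_2d(uv).astype(int);d=depth[uv[:,1],uv[:,0]]
    p=np.c_[uv,np.ones(len(uv))]@np.linalg.inv(K).T*d[:,None]
    return (p-E[:3,3])@E[:3,:3]
E
python3 - <<'E'
from h import *
s=ctrl.get_state();print({k:np.round(v,3).tolist() for k,v in s.items()})
for c in("top","scene"):
    im,d=ctrl.read_camera(c);cv2.imwrite(f"pics/{c}0.png",im[:,:,::-1]);np.save(c+"_d.npy",d);np.save(c+"_i.npy",im)
    m=ctrl.camera_model(c);print(c,np.round(m["extrinsics"],3).tolist(),np.round(m["intrinsics"],1).tolist())
    for q in("spindle_mid","fixed_tip","sprung_tip","holder","cup_line","foot_top","spice","jam","dip_bowl","herb"):
        r=ctrl.find_in(c,q)
        for o in r[:2]: print(q,round(o["score"],2),np.round(o["uv"],1),world(c,d,np.round(o["uv"])).round(3))
E
```

```text
pics
{'time': 0.0, 'qpos': [1.058, 0.287, 1.578, -0.0, 1.279, -0.15], 'dq': [0.004, -0.001, 0.0, 0.001, 0.001, 0.001], 'joint_efforts': [0.001, -40.599, -29.263, -0.0, 0.006, -0.0], 'eef_pos': [0.239, 0.63, 0.23], 'tcp_rot': [0.18, 0.984, -0.001, -0.0], 'contact_force': [-0.571, -0.341, 0.063], 'wrist_torque': [-0.018, 0.006, -0.029], 'finger_force': 0.0, 'opening': 1.003}
top [[0.004, -1.0, 0.006, -0.02], [-0.994, -0.005, -0.114, 0.563], [0.114, -0.005, -0.994, 1.554], [0.0, 0.0, 0.0, 1.0]] [[592.0, 0.0, 327.1], [0.0, 592.0, 231.3], [0.0, 0.0, 1.0]]
spindle_mid 0.92 [233.6 263.5] [[0.474 0.228 0.047]]
fixed_tip 0.88 [232.  263.7] [[0.474 0.233 0.048]]
fixed_tip 0.69 [465.4 186.6] [[ 0.673 -0.374  0.099]]
sprung_tip 0.43 [213.5 223.8] [[0.582 0.286 0.031]]
holder 0.73 [366.1 268.7] [[ 0.464 -0.122  0.018]]
cup_line 0.83 [365.1 265.4] [[ 0.475 -0.12   0.013]]
cup_line 0.29 [248.1 183.2] [[0.698 0.2   0.009]]
foot_top 0.73 [364. 265.] [[ 0.474 -0.117  0.017]]
foot_top 0.48 [246.6 182.5] [[0.702 0.203 0.007]]
spice 0.38 [318.9 181.2] [[0.706 0.005 0.003]]
jam 0.64 [206.  179.5] [[0.691 0.3   0.085]]
dip_bowl 0.66 [246.4 182.5] [[0.702 0.206 0.002]]
herb 0.8 [464.1 186.8] [[ 0.672 -0.37   0.104]]
scene [[0.706, -0.708, 0.013, -0.404], [-0.342, -0.357, -0.869, 0.247], [0.619, 0.61, -0.495, 0.908], [0.0, 0.0, 0.0, 1.0]] [[490.5, 0.0, 317.9], [0.0, 490.5, 239.9], [0.0, 0.0, 1.0]]
spindle_mid 0.58 [230.1 232.3] [[0.45  0.207 0.046]]
fixed_tip 0.77 [230.9 230.6] [[0.457 0.213 0.044]]
fixed_tip 0.66 [297.8 209.3] [[0.715 0.229 0.016]]
holder 0.76 [331.5 296.3] [[ 0.464 -0.151  0.02 ]]
cup_line 0.82 [332.3 298.3] [[ 0.461 -0.154  0.018]]
foot_top 0.74 [333.5 294.2] [[ 0.473 -0.149  0.02 ]]
spice 0.64 [229.7 231.4] [[0.453 0.211 0.046]]
spice 0.57 [355.1 221.5] [[ 0.704 -0.006  0.064]]
jam 0.79 [276.2 192.7] [[0.686 0.295 0.057]]
dip_bowl 0.85 [299.2 208.7] [[0.722 0.232 0.013]]
```

Run:
```python
import cv2
im=cv2.imread("pics/top0.png");c=im[140:340,180:480];cv2.imwrite("pics/topc.png",cv2.resize(c,(800,533),interpolation=cv2.INTER_CUBIC))
```

```text
(no output)
```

View pics/topc.png

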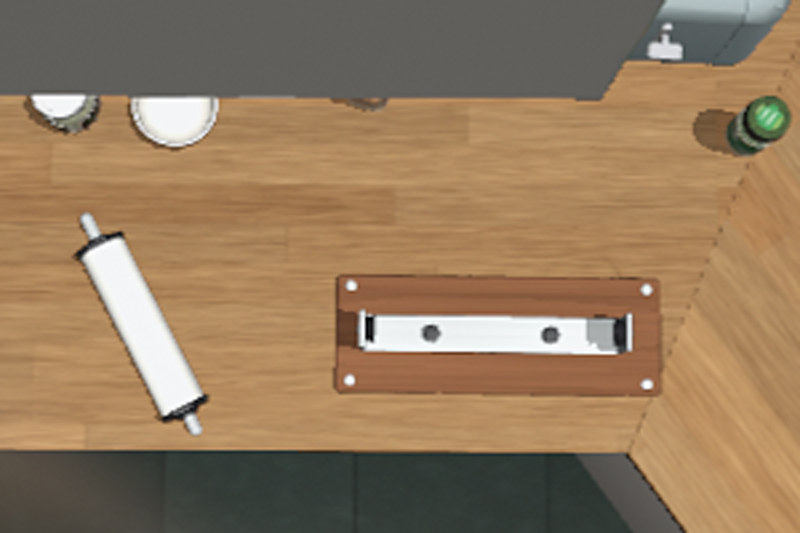

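View pics/scene0.png

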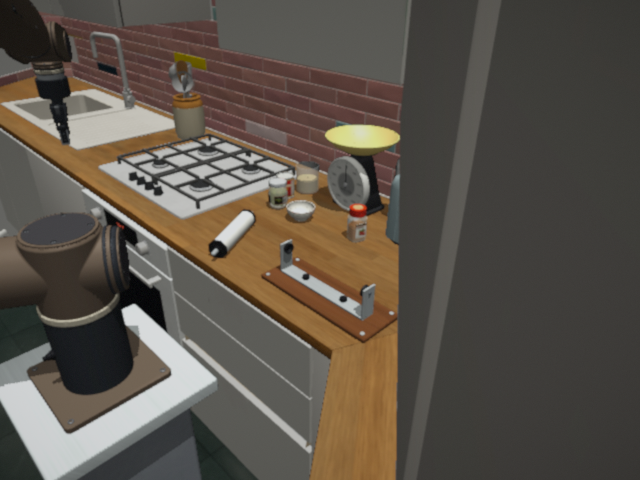

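Top view: the roll lies from crop (87,216), the longer sprung end, to (197,430). The holder's cheeks are at crop (364,330) and (625,333), with foot corners at about (335,276) to (660,396). The scene view agrees.

```bash
cat >> h.py <<'E'
def ray_z(cam,uv,z):
    m=ctrl.camera_model(cam);K=np.array(m["intrinsics"]);E=np.array(m["extrinsics"])
    uv=np.atleast_2d(uv).astype(float);r=np.c_[uv,np.ones(len(uv))]@np.linalg.inv(K).T@E[:3,:3]
    c=-E[:3,:3].T@E[:3,3];return c+r*((z-c[2])/r[:,2])[:,None]
E
python3 - <<'E'
from h import *
f=lambda x,y:(180+x*.375-.3,140+y*.375-.3)
t=ray_z("top",[f(87,216),f(197,430),f(100,245),f(183,409)],.025);print("tips,caps",t.round(4),np.linalg.norm(t[0]-t[1]))
print("screws",ray_z("top",[f(351,286),f(646,289),f(349,380),f(647,384)],.012).round(4))
for c in("top","scene"):
    d=np.load(c+"_d.npy");im=np.load(c+"_i.npy").astype(int)
    vv,uu=np.mgrid[:480,:640];uv=np.c_[uu.ravel(),vv.ravel()];P=world(c,d,uv).reshape(480,640,3)
    ok=d>0
    # roll: white
    w=ok&(im.min(2)>150)&(np.ptp(im,axis=2)<40)
    x,y,z=P[...,0],P[...,1],P[...,2]
    m=w&(x>.35)&(x<.62)&(y>.1)&(y<.33)&(z>.02)&(z<.07)
    q=P[m];print(c,"roll",m.sum(),q.mean(0).round(4),"ztop",np.percentile(q[:,2],95).round(4))
    u,s_,vt=np.linalg.svd(q[:,:2]-q[:,:2].mean(0));a=vt[0]*np.sign(vt[0][0]);pr=(q[:,:2]-q[:,:2].mean(0))@a;print(" axis",a.round(4),"ext",np.percentile(pr,[.5,99.5]).round(4),np.degrees(np.arctan2(a[1],a[0])).round(2))
    mid=q[:,:2].mean(0)+a*(pr.min()+pr.max())/2;print(" mid",mid.round(4))
    m=ok&(x>.38)&(x<.56)&(y>-.33)&(y<.08)&(z>.006)&(z<.025)
    q=P[m];print(" foot",m.sum(),"z",np.median(q[:,2]).round(4));r=cv2.minAreaRect(q[:,:2].astype(np.float32));print(r)
    m=ok&(x>.40)&(x<.54)&(y>-.33)&(y<.08)&(z>.075)&(z<.11)
    q=P[m];
    for sgn in(1,-1):
        k=q[(q[:,1]+.13)*sgn>0]
        if len(k):print(" cheek",len(k),k.mean(0).round(4),k.min(0).round(4),k.max(0).round(4))
E
```

```text
tips,caps [[0.5915 0.2919 0.025 ]
 [0.3772 0.1769 0.025 ]
 [0.562  0.2781 0.025 ]
 [0.3979 0.1912 0.025 ]] 0.24322393997702588
screws [[ 0.5229  0.0249  0.012 ]
 [ 0.5213 -0.2746  0.012 ]
 [ 0.4278  0.0263  0.012 ]
 [ 0.4251 -0.2743  0.012 ]]
top roll 1211 [0.4812 0.232  0.0409] ztop 0.0497
 axis [0.8801 0.4748] ext [-0.1174  0.1226] 28.35
 mid [0.4837 0.2334]
 foot 4857 z 0.0121
((0.4672754406929016, -0.1254916489124298), (0.172982856631279, 0.4037518799304962), 0.33211392164230347)
 cheek 67 [0.4745 0.0081 0.0857] [0.4572 0.0006 0.0756] [0.4932 0.0163 0.0975]
 cheek 61 [ 0.4721 -0.2418  0.0847] [ 0.4555 -0.2506  0.0751] [ 0.4887 -0.2328  0.0938]
scene roll 578 [0.4764 0.2232 0.0422] ztop 0.0492
 axis [0.8849 0.4658] ext [-0.1121  0.0947] 27.76
 mid [0.4682 0.2189]
 foot 4423 z 0.0129
((0.4708041548728943, -0.12382268905639648), (0.332558274269104, 0.12346875667572021), 89.74202728271484)
 cheek 92 [0.4708 0.0087 0.0841] [ 0.4554 -0.0018  0.0751] [0.4897 0.0161 0.0912]
 cheek 127 [ 0.4678 -0.2434  0.0843] [ 0.4517 -0.2492  0.0753] [ 0.4886 -0.2307  0.0921]
```

```bash
cat >> h.py <<'E'
def Rt(yaw,pitch=0):  # tool down, tool x at yaw (deg)
    a=np.radians(yaw);x=np.array([np.cos(a),np.sin(a),0]);z=np.array([0,0,-1.]);return R.from_matrix(np.c_[x,np.cross(z,x),z])
def goto(p,yaw):
    s=ctrl.get_state();R0=R.from_quat(s["tcp_rot"]);e=np.array(p)-s["eef_pos"]
    print("delta",R0.inv().apply(e).round(4).tolist(),(R0.inv()*Rt(yaw)).as_rotvec().round(4).tolist())
def st():
    s=ctrl.get_state();M=R.from_quat(s["tcp_rot"]).as_matrix()
    print("t",round(s["time"],2),"p",np.round(s["eef_pos"],4),"yaw",np.degrees(np.arctan2(M[1,0],M[0,0])).round(2),"z",M[:,2].round(3),"F",np.round(s["contact_force"],2),"op",round(s["opening"],3),"ff",round(s["finger_force"],1))
E
python3 -c "
from h import *
st();goto([.481,.233,.2],28.3)"
```

```text
t 1.1 p [0.2395 0.631  0.2313] yaw 159.21 z [-0. -0. -1.] F [ 0.11 -0.17 -0.2 ] op 0.999 ff 0.0
delta [-0.367, -0.2864, 0.0313] [-0.0, 0.0, 2.2849]
```

carry_out(deltas=[-0.367, -0.286, 0.031, 0, 0, 2.285, -0.367, -0.286, 0.031, 0, 0, 2.285, -0.367, -0.286, 0.031, 0, 0, 2.285, -0.367, -0.286, 0.031, 0, 0, 2.285, -0.367, -0.286, 0.031, 0, 0, 2.285], grip=100)

```text
time: 1.72
eef_pos: [0.4022, 0.3629, 0.2108]
tcp_rot: [0.608, 0.794, 0.0, 0.0]
contact_force: [1.5, -0.7, 0.2]
opening: 1.001
finger_force: 0.0
```

```bash
python3 -c "
from h import *
st();goto([.481,.233,.2],28.3)"
```

```text
t 1.73 p [0.4022 0.3629 0.2108] yaw 105.16 z [ 0.001  0.    -1.   ] F [ 1.54 -0.67  0.24] op 1.001 ff 0.0
delta [-0.146, 0.042, 0.0108] [0.0007, -0.0009, 1.3415]
```

carry_out(deltas=[-0.146, 0.042, 0.011, 0, 0, 1.34, -0.146, 0.042, 0.011, 0, 0, 1.34, -0.146, 0.042, 0.011, 0, 0, 1.34, -0.146, 0.042, 0.011, 0, 0, 1.34, -0.146, 0.042, 0.011, 0, 0, 1.34])

```text
time: 2.35
eef_pos: [0.4813, 0.2345, 0.1997]
tcp_rot: [0.901, 0.433, 0.0, -0.0]
contact_force: [-0.5, -0.1, 0.0]
opening: 0.999
finger_force: 0.0
```

```bash
python3 -c "
from h import *
st();goto([.481,.233,.2],28.3)"
```

```text
t 2.35 p [0.4813 0.2345 0.1997] yaw 51.35 z [ 0.  0. -1.] F [-0.48 -0.12  0.03] op 0.999 ff 0.0
delta [-0.0013, 0.0007, -0.0003] [-0.0, -0.0002, 0.4022]
```

carry_out(deltas=[-0.001, 0.001, 0, 0, 0, 0.402, -0.001, 0.001, 0, 0, 0, 0.402, -0.001, 0.001, 0, 0, 0, 0.402])

```text
time: 2.72
eef_pos: [0.4811, 0.2337, 0.1997]
tcp_rot: [0.969, 0.249, 0.0, 0.0]
contact_force: [-1.2, 0.2, -0.6]
opening: 1.003
finger_force: 0.0
```

```bash
cat >> h.py <<'E'
def wray(uv,z,s):
    m=ctrl.camera_model("wrist");K=np.array(m["intrinsics"]);H=np.array(m["hand_eye"])
    uv=np.atleast_2d(uv).astype(float);a=(uv[:,0]-K[0,2])/K[0,0];b=(uv[:,1]-K[1,2])/K[1,1];r=np.hypot(a,b)+1e-12
    d=np.c_[a/r*np.sin(r),b/r*np.sin(r),np.cos(r)]@H[:3,:3].T
    T=R.from_quat(s["tcp_rot"]);d=T.apply(d);c=T.apply(H[:3,3])+s["eef_pos"];return c+d*((z-c[2])/d[:,2])[:,None]
def wsnap(name):
    import json
    s=ctrl.get_state();im,d=ctrl.read_camera("wrist");cv2.imwrite(f"pics/{name}.png",im[:,:,::-1]);np.save(name+"_d.npy",d)
    json.dump({k:np.array(v).tolist() for k,v in s.items()},open(name+".json","w"));return s,im,d
E
python3 -c "
from h import *
st();goto([.481,.233,.2],28.3);s,im,d=wsnap('w1')
m=ctrl.camera_model('wrist');print(np.round(m['hand_eye'],3),np.round(m['intrinsics'],1))
for q,z in(('spindle_mid',.048),('sprung_tip',.025),('fixed_tip',.025),('holder',.012),('cup_line',.012)):
  for o in ctrl.find_in('wrist',q)[:2]: print(q,round(o['score'],2),np.round(o['uv'],1),wray(o['uv'],z,s).round(4))
"
```

```text
t 2.73 p [0.4811 0.2337 0.1997] yaw 28.79 z [ 0.  0. -1.] F [-1.16  0.17 -0.55] op 1.003 ff 0.0
delta [-0.0005, 0.0005, -0.0003] [0.0001, -0.0003, 0.0085]
[[ 0.001 -0.957 -0.291  0.074]
 [ 1.     0.001  0.001  0.   ]
 [-0.001 -0.291  0.957 -0.142]
 [ 0.     0.     0.     1.   ]] [[371.6   0.  317.2]
 [  0.  371.6 234.9]
 [  0.    0.    1. ]]
spindle_mid 0.7 [313.7 202.6] [[0.4905 0.2416 0.048 ]]
sprung_tip 0.91 [314.6  76.3] [[0.582  0.2912 0.025 ]]
fixed_tip 0.59 [314.3 201.9] [[0.4869 0.2392 0.025 ]]
holder 0.89 [547.2 327.3] [[ 0.49   -0.0782  0.012 ]]
cup_line 0.72 [550.1 329. ] [[ 0.49   -0.0845  0.012 ]]
```

View pics/w1.png

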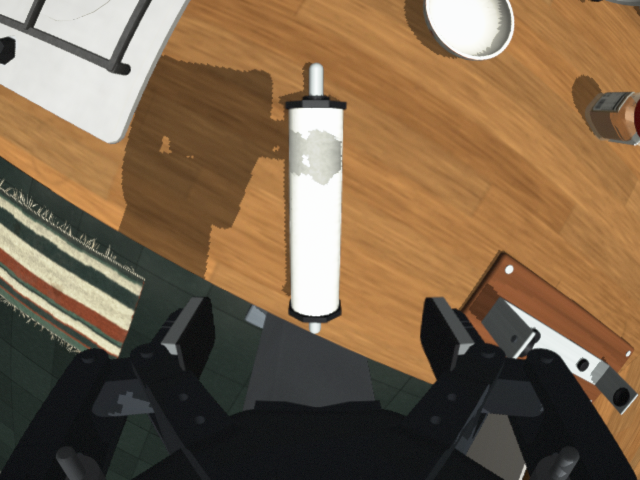

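The wrist view shows the roll upright in the picture. The sprung tip is at (316,63), the caps at (316,102) and (315,313), and the fixed tip at (315,332). The holder is lower right.

```bash
python3 -c "
from h import *
import json;s=json.load(open('w1.json'));d=np.load('w1_d.npy')
p=wray([(316,63),(315,332)],.025,s);print(p.round(4),np.linalg.norm(p[0]-p[1]));a=p[0]-p[1];a/=np.linalg.norm(a);print('mid',(p.mean(0)-.004*a).round(4),np.degrees(np.arctan2(a[1],a[0])))
p=wray([(316,107),(315,306)],.04,s);print('white ends',p.round(4),p.mean(0).round(4))
M=R.from_quat(s['tcp_rot']);
# stereo with top view: sprung tip ray vs top ray disagreement at z
for z in(.02,.025,.03):print(z,(wray((316,63),z,s)-ray_z('top',(212.3,220.7),z)).round(4),(wray((315,332),z,s)-ray_z('top',(253.6,301),z)).round(4))
goto([.481,.233,.03],28.3)
"
```

```text
[[0.5927 0.2958 0.025 ]
 [0.3724 0.1758 0.025 ]] 0.25083857598608095
mid [0.4791 0.2339 0.025 ] 28.564105278536847
white ends [[0.5588 0.2771 0.04  ]
 [0.4053 0.1938 0.04  ]] [0.4821 0.2354 0.04  ]
0.02 [[0.0014 0.0032 0.    ]] [[-0.0073 -0.0031  0.    ]]
0.025 [[0.0013 0.0038 0.    ]] [[-0.0046 -0.001   0.    ]]
0.03 [[0.0012 0.0043 0.    ]] [[-0.0019  0.0011  0.    ]]
delta [-0.0004, 0.0006, 0.1696] [-0.0, 0.0, 0.0091]
```

carry_out(deltas=[-0.001, -0.001, 0.06, 0, 0, 0.003, -0.001, -0.001, 0.12, 0, 0, 0.003, -0.001, -0.001, 0.17, 0, 0, 0.003, -0.001, -0.001, 0.19, 0, 0, 0.003, -0.001, -0.001, 0.195, 0, 0, 0.003])

```text
time: 3.65
eef_pos: [0.4784, 0.2338, 0.0028]
tcp_rot: [0.969, 0.247, -0.002, 0.0]
contact_force: [0.1, 0.3, 0.1]
opening: 1.002
finger_force: 0.0
```

carry_out(deltas=[0, 0, 0, 0, 0, 0, 0, 0, 0, 0, 0, 0, 0, 0, 0, 0, 0, 0, 0, 0, 0, 0, 0, 0], grip=40, grip_force=45)

```text
time: 4.15
eef_pos: [0.481, 0.2346, 0.0063]
tcp_rot: [0.969, 0.247, 0.001, -0.0]
contact_force: [-1.2, -0.2, 6.1]
opening: 0.51
finger_force: 45.7
```

```bash
python3 -c "
from h import *
st()"
```

```text
t 4.15 p [0.481  0.2346 0.0063] yaw 28.58 z [ 0.003  0.001 -1.   ] F [-1.18 -0.21  6.07] op 0.51 ff 45.7
```

carry_out(deltas=[0, 0, -0.03, 0, 0, 0, 0, 0, -0.08, 0, 0, 0, 0, 0, -0.13, 0, 0, 0, 0, 0, -0.16, 0, 0, 0, 0, 0, -0.16, 0, 0, 0])

```text
time: 4.78
eef_pos: [0.4811, 0.2345, 0.1671]
tcp_rot: [0.969, 0.247, 0.003, 0.0]
contact_force: [-0.0, 0.4, -3.3]
opening: 0.511
finger_force: 47.1
```

```bash
python3 -c "
from h import *
st();goto([.472,-.14,.165],98.4)"
```

```text
t 4.78 p [0.4811 0.2345 0.1671] yaw 28.59 z [ 0.006  0.001 -1.   ] F [-0.02  0.35 -3.33] op 0.511 ff 47.1
delta [-0.1873, 0.3245, 0.0015] [0.0048, -0.0041, -1.2184]
```

carry_out(deltas=[-0.187, 0.345, 0, 0, 0, -1.21, -0.187, 0.345, 0, 0, 0, -1.21, -0.187, 0.345, 0, 0, 0, -1.21, -0.187, 0.345, 0, 0, 0, -1.21, -0.187, 0.345, 0, 0, 0, -1.21])

```text
time: 5.4
eef_pos: [0.4797, -0.0405, 0.1616]
tcp_rot: [0.789, 0.614, -0.001, -0.002]
contact_force: [0.4, 0.3, -3.0]
opening: 0.518
finger_force: 47.3
```

```bash
python3 -c "
from h import *
st();goto([.4925,-.165,.165],98.0)"
```

```text
t 5.4 p [ 0.4797 -0.0405  0.1616] yaw 75.81 z [-0.004  0.001 -1.   ] F [ 0.42  0.3  -2.95] op 0.518 ff 47.3
delta [-0.1176, 0.0429, -0.0036] [-0.0043, -0.001, -0.3873]
```

carry_out(deltas=[-0.117, 0.043, -0.003, 0, 0, -0.387, -0.117, 0.043, -0.003, 0, 0, -0.387, -0.117, 0.043, -0.003, 0, 0, -0.387, -0.117, 0.043, -0.003, 0, 0, -0.387, -0.117, 0.043, -0.003, 0, 0, -0.387])

```text
time: 6.02
eef_pos: [0.493, -0.1621, 0.1657]
tcp_rot: [0.658, 0.753, -0.0, -0.002]
contact_force: [-0.5, -0.1, -3.9]
opening: 0.513
finger_force: 47.3
```

```bash
python3 -c "
from h import *
st();s,im,d=wsnap('w2')
im,d=ctrl.read_camera('top');cv2.imwrite('pics/top2.png',cv2.resize(im[200:330,280:480,::-1],(800,520),interpolation=cv2.INTER_CUBIC))
"
```

```text
t 6.03 p [ 0.493  -0.1621  0.1657] yaw 97.66 z [-0.003  0.002 -1.   ] F [-0.47 -0.08 -3.93] op 0.513 ff 47.3
```

View pics/w2.png

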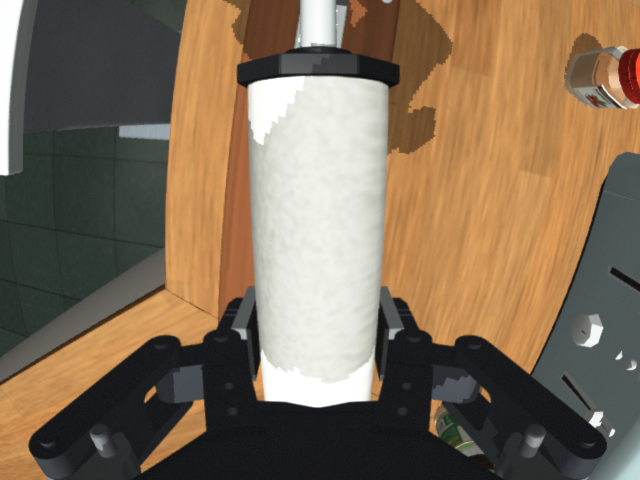

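The roll sits centred and straight in the fingers, with its cap spanning 238 to 399 at row 62. It hides the near cup. I'll get the cups from the w1 depth and check the roll's pitch from w2.

```bash
cat >> h.py <<'E'
def wcloud(s,d):
    m=ctrl.camera_model("wrist");K=np.array(m["intrinsics"]);H=np.array(m["hand_eye"])
    v,u=np.mgrid[:480,:640];a=(u-K[0,2])/K[0,0];b=(v-K[1,2])/K[1,1];r=np.hypot(a,b)+1e-12;k=np.tan(np.minimum(r,1.4))/r
    P=np.stack([a*k*d,b*k*d,d],-1)@H[:3,:3].T+H[:3,3]
    return P,(P.reshape(-1,3)@R.from_quat(s["tcp_rot"]).as_matrix().T+s["eef_pos"]).reshape(P.shape)
E
python3 - <<'E'
from h import *
import json
s=json.load(open('w1.json'));d=np.load('w1_d.npy');T,P=wcloud(s,d)
x,y,z=np.moveaxis(P,-1,0);ok=(d>0)&(x>.4)&(x<.55)&(y<.05)&(y>-.33)
print("check table z",np.median(P[300:310,225:235,2]), P[270,320])
for sg in(1,-1):
    m=ok&(z>.055)&(z<.1)&((y+.12)*sg>0);q=P[m]
    if len(q):print("cheek",len(q),q.min(0).round(4),q.max(0).round(4),((np.percentile(q,2,axis=0)+np.percentile(q,98,axis=0))/2).round(4))
s=json.load(open('w2.json'));d=np.load('w2_d.npy');T,P=wcloud(s,d)
for v in(100,150,200,250,300,350):
    row=T[v,270:370];i=np.argmin(row[:,2]);print(v,"tool",np.median(T[v,310:326],axis=0).round(4))
print("steel",np.median(T[5:35,312:325].reshape(-1,3),axis=0).round(4))
E
```

```text
check table z -0.9049274639145022 [0.44078373 0.2085072  0.04684373]
cheek 1053 [ 4.571e-01 -1.000e-04  5.500e-02] [0.4931 0.0188 0.0908] [0.4754 0.01   0.0726]
cheek 533 [ 0.4547 -0.2473  0.055 ] [ 0.4907 -0.2284  0.0902] [ 0.4729 -0.2382  0.0724]
100 tool [ 0.0811  0.     -0.0402]
150 tool [ 0.0673  0.0001 -0.0404]
200 tool [ 0.0534  0.0001 -0.0406]
250 tool [ 0.0387  0.0001 -0.0409]
300 tool [ 0.0225  0.0001 -0.041 ]
350 tool [ 0.0039  0.0001 -0.041 ]
steel [ 0.1087  0.0002 -0.0236]
```

View pics/top2.png

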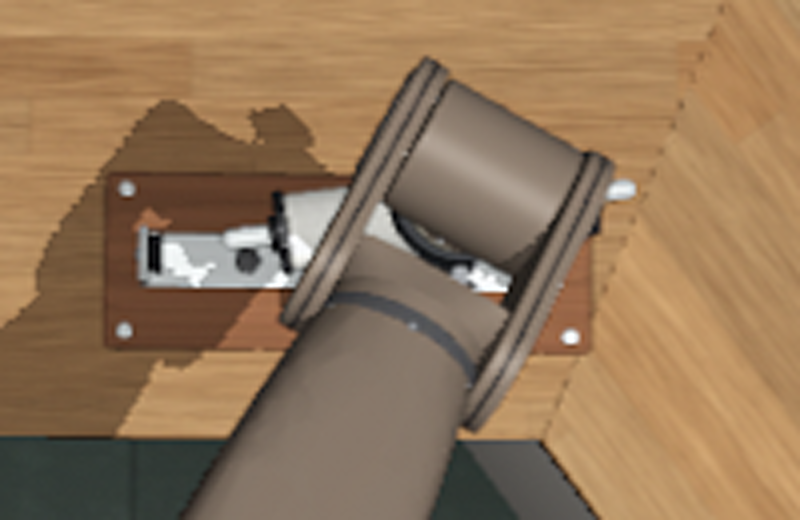

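Top view: sprung end left of the arm, clear of the near cheek at (150,255), with the fixed end out at (620,188). I'll swing about 16° aside so that the far cap clears the far cheek too.

```bash
python3 -c "
from h import *
st();goto([.5085,-.148,.14],105.5)"
```

```text
t 6.12 p [ 0.4935 -0.162   0.1666] yaw 97.73 z [-0.001  0.001 -1.   ] F [ 0.08 -0.61 -1.88] op 0.51 ff 47.3
delta [0.0119, 0.0168, 0.0266] [-0.0012, -0.0012, -0.1356]
```

carry_out(deltas=[0.012, 0.017, 0.027, 0, 0, -0.136, 0.012, 0.017, 0.027, 0, 0, -0.136, 0.012, 0.017, 0.07, 0, 0, -0.136, 0.012, 0.017, 0.1, 0, 0, -0.136, 0.012, 0.017, 0.109, 0, 0, -0.136])

```text
time: 6.75
eef_pos: [0.5079, -0.1483, 0.0572]
tcp_rot: [0.606, 0.796, -0.0, -0.002]
contact_force: [0.2, -0.5, -2.0]
opening: 0.517
finger_force: 47.4
```

Run:
```python
from h import *
import time
st();s,im,d=wsnap('w3');T,P=wcloud(s,d)
im,ds=ctrl.read_camera('scene');cv2.imwrite('pics/scene3.png',cv2.resize(im[200:330,230:410,::-1],(800,578),interpolation=cv2.INTER_CUBIC))
st();goto([.5085,-.148,.057],105.5)
x,y,z=np.moveaxis(P,-1,0);m=(d>0)&(x>.44)&(x<.5)&(y>-.01)&(y<.04)&(z>.04)&(z<.11);q=P[m]
if len(q):print(len(q),np.percentile(q,[2,98],axis=0).round(4))
```

```text
t 6.75 p [ 0.5079 -0.1483  0.0572] yaw 105.43 z [-0.003  0.001 -1.   ] F [ 0.23 -0.54 -1.96] op 0.517 ff 47.4
t 6.85 p [ 0.509  -0.149   0.0585] yaw 105.44 z [-0.001  0.    -1.   ] F [-0.17 -0.02 -2.8 ] op 0.514 ff 47.4
delta [0.0011, -0.0002, 0.0015] [-0.0009, -0.0006, -0.0011]
```

View pics/scene3.png

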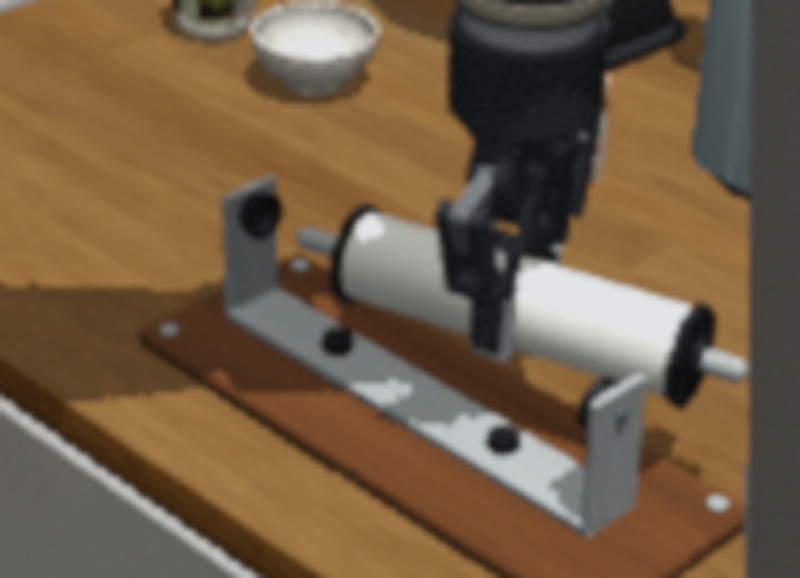

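View pics/w3.png

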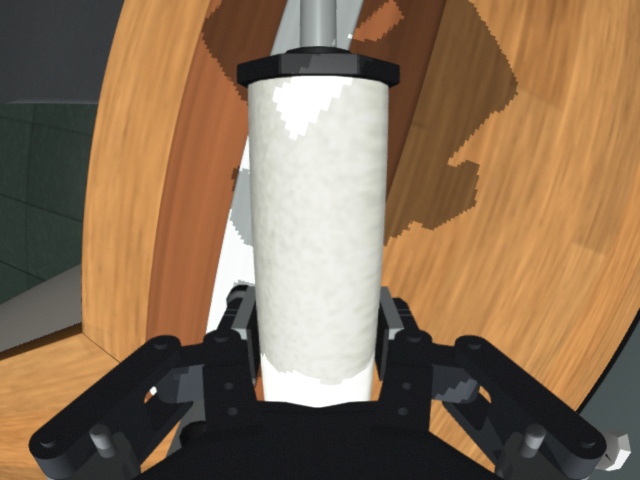

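Scene: the tip is at crop (303,238), just short of the cup mouth centred at (264,214). I'll check that offset against the model.

Run:
```python
from h import *
st();m=ctrl.camera_model("scene");K=np.array(m["intrinsics"]);E=np.array(m["extrinsics"])
def pr(p):
    c=E[:3,:3]@np.array(p)+E[:3,3];q=K@c;u=q[:2]/q[2];return ((u-[230,200])*4.444).round(1)
a=np.array([np.cos(np.radians(105.44)),np.sin(np.radians(105.44)),0])
tcp=np.array([.509,-.149,.0585]);mid=tcp-.003*a+[0,0,.018]
print("tip",(mid+.13*a).round(4),pr(mid+.13*a),pr(tcp+[0,0,.018]+.13*a),"cap",pr(mid+.096*a))
for x in(.4715,.4742,.477):print("cup",x,pr([x,.0005,.075]))
print("B",pr([.472,-.2325,.075]),"topA",pr([.4742,.0085,.089]),"unit x,y,z px per cm",pr([.4842,0,.075])-pr([.4742,0,.075]),pr([.4742,.01,.075])-pr([.4742,0,.075]),pr([.4742,0,.085])-pr([.4742,0,.075]))
```

```text
t 6.85 p [ 0.509  -0.149   0.0585] yaw 105.44 z [-0.001  0.    -1.   ] F [-0.17 -0.02 -2.8 ] op 0.514 ff 47.4
tip [ 0.4752 -0.0266  0.0765] [299.6 229.7] [294.8 228.2] cap [355.3 247. ]
cup 0.4715 [260.  215.7]
cup 0.4742 [263.7 213.9]
cup 0.477 [267.6 212.1]
B [594.2 398.3] topA [253.3 185.9] unit x,y,z px per cm [13.8 -6.6] [-12.5  -6.9] [ -0.3 -16.2]
```

```bash
python3 -c "
import cv2
im=cv2.imread('pics/scene3.png')[160:320,200:400];cv2.imwrite('pics/z3.png',cv2.resize(im,(750,600),interpolation=cv2.INTER_CUBIC))"
```

```text
(no output)
```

View pics/z3.png

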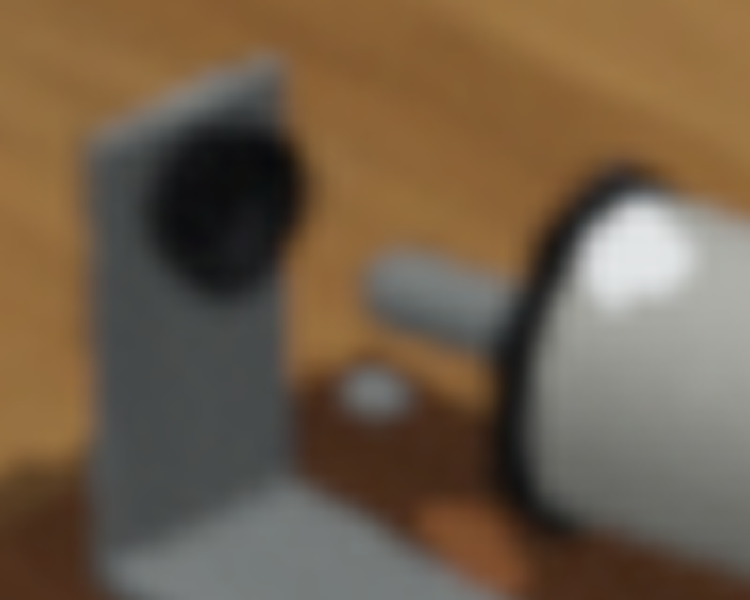

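The cup centre and tip heights agree within about 1.5 mm. I'll advance along +y in small steps and watch the force.

carry_out(deltas=[0.012, 0.003, 0, 0, 0, 0, 0.02, 0.0045, 0, 0, 0, 0, 0.026, 0.006, 0, 0, 0, 0, 0.026, 0.006, 0, 0, 0, 0])

```text
time: 7.35
eef_pos: [0.5082, -0.1219, 0.059]
tcp_rot: [0.605, 0.796, 0.0, 0.0]
contact_force: [0.6, -0.3, -3.0]
opening: 0.508
finger_force: 47.4
```

carry_out(deltas=[0.0015, 0.0004, 0, 0, 0, 0, 0.003, 0.0008, 0, 0, 0, 0, 0.003, 0.0008, 0, 0, 0, 0])

```text
time: 7.72
eef_pos: [0.508, -0.1194, 0.0586]
tcp_rot: [0.606, 0.796, -0.0, -0.0]
contact_force: [0.0, -0.1, -2.5]
opening: 0.513
finger_force: 47.4
```

```bash
python3 -c "
from h import *
st()"
```

```text
t 7.72 p [ 0.508  -0.1194  0.0586] yaw 105.46 z [-0.  0. -1.] F [ 0.03 -0.07 -2.47] op 0.513 ff 47.4
```

carry_out(deltas=[0.0015, 0.0004, 0, 0, 0, 0, 0.003, 0.0008, 0, 0, 0, 0, 0.003, 0.0008, 0, 0, 0, 0])

```text
time: 8.1
eef_pos: [0.508, -0.1162, 0.0586]
tcp_rot: [0.605, 0.796, -0.0, -0.0]
contact_force: [0.2, -0.3, -2.2]
opening: 0.511
finger_force: 47.4
```

carry_out(deltas=[0.001, 0.0003, 0, 0, 0, 0, 0.002, 0.0005, 0, 0, 0, 0, 0.002, 0.0005, 0, 0, 0, 0])

```text
time: 8.48
eef_pos: [0.5081, -0.1145, 0.0588]
tcp_rot: [0.605, 0.796, -0.0, 0.0]
contact_force: [-1.0, -1.3, -2.2]
opening: 0.509
finger_force: 47.4
```

carry_out(deltas=[0.001, 0.0003, 0, 0, 0, 0, 0.002, 0.0005, 0, 0, 0, 0, 0.002, 0.0005, 0, 0, 0, 0])

```text
time: 8.85
eef_pos: [0.508, -0.1127, 0.0587]
tcp_rot: [0.605, 0.796, -0.0, 0.0]
contact_force: [-0.7, -5.4, -2.7]
opening: 0.518
finger_force: 47.4
```

```bash
python3 -c "
from h import *
st()
im,ds=ctrl.read_camera('scene');cv2.imwrite('pics/scene4.png',cv2.resize(im[232:282,270:340,::-1],(784,560),interpolation=cv2.INTER_CUBIC));st()"
```

```text
t 8.85 p [ 0.508  -0.1127  0.0587] yaw 105.51 z [ 0.    -0.001 -1.   ] F [-0.68 -5.37 -2.74] op 0.518 ff 47.4
t 8.9 p [ 0.508  -0.1127  0.0587] yaw 105.5 z [ 0.    -0.001 -1.   ] F [-0.92 -4.52 -3.09] op 0.509 ff 47.4
```

View pics/scene4.png

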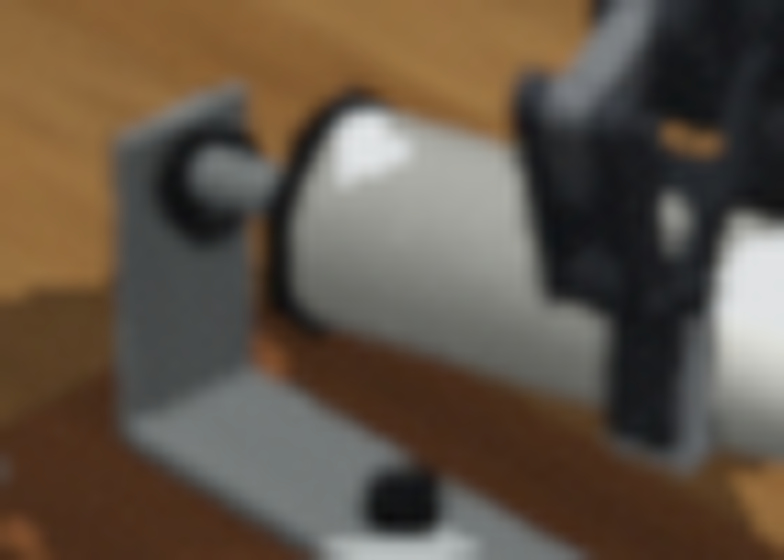

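The tip is inside the cup at (205,185), on the cup's centre at (208,188). The force is about 5 N, so it's on the floor. Next I swing part way in and compress.

```bash
python3 -c "
from h import *
st();goto([.4897,-.110,.0587],97.5);goto([.4891,-.1055,.0587],97.5)"
```

```text
t 8.9 p [ 0.508  -0.1127  0.0587] yaw 105.5 z [ 0.    -0.001 -1.   ] F [-0.92 -4.52 -3.09] op 0.509 ff 47.4
delta [0.0075, -0.0169, 0.0] [-0.0001, 0.0012, 0.1397]
delta [0.012, -0.0163, 0.0] [-0.0001, 0.0012, 0.1397]
```

carry_out(deltas=[0.0018, -0.0043, 0, 0, 0, 0.035, 0.0035, -0.0085, 0, 0, 0, 0.07, 0.0055, -0.0127, 0, 0, 0, 0.105, 0.0075, -0.017, 0, 0, 0, 0.14, 0.0075, -0.017, 0, 0, 0, 0.14])

```text
time: 9.52
eef_pos: [0.4899, -0.1107, 0.0591]
tcp_rot: [0.66, 0.752, -0.001, 0.002]
contact_force: [0.3, -7.3, -3.2]
opening: 0.515
finger_force: 47.4
```

```bash
python3 -c "
from h import *
st();goto([.4891,-.1055,.0587],97.5)"
```

```text
t 9.53 p [ 0.4899 -0.1107  0.0591] yaw 97.46 z [ 0.001 -0.003 -1.   ] F [ 0.34 -7.28 -3.19] op 0.515 ff 47.4
delta [0.0053, -0.0001, 0.0004] [0.0011, 0.0031, -0.0007]
```

carry_out(deltas=[0.0015, 0, 0, 0, 0, 0, 0.003, 0, 0, 0, 0, 0, 0.0045, 0, 0, 0, 0, 0, 0.0045, 0, 0, 0, 0, 0, 0.0045, 0, 0, 0, 0, 0])

```text
time: 10.15
eef_pos: [0.4896, -0.107, 0.0593]
tcp_rot: [0.659, 0.752, -0.001, 0.002]
contact_force: [-0.7, -8.7, -3.3]
opening: 0.512
finger_force: 47.4
```

```bash
python3 -c "
from h import *
st();goto([.4891,-.1055,.0587],97.5);s,im,d=wsnap('w5');T,P=wcloud(s,d)
for v in(100,200,300,350):print(np.median(T[v,310:326],axis=0).round(4))
st()"
```

```text
t 10.15 p [ 0.4896 -0.107   0.0593] yaw 97.53 z [ 0.002 -0.004 -1.   ] F [-0.65 -8.73 -3.29] op 0.512 ff 47.4
delta [0.0016, -0.0003, 0.0006] [0.0011, 0.0046, 0.0005]
[ 0.0811  0.     -0.0402]
[ 0.0534  0.0001 -0.0407]
[ 0.0224  0.0001 -0.0407]
[ 0.0039  0.0001 -0.0409]
t 10.2 p [ 0.4896 -0.107   0.0593] yaw 97.53 z [ 0.002 -0.004 -1.   ] F [-0.22 -8.67 -2.65] op 0.511 ff 47.4
```

```bash
python3 -c "
from h import *
for n in('w2','w3','w5'):
  g=cv2.imread(f'pics/{n}.png',0).astype(float);c=g[40:110,300:335].mean(1);e=np.diff(c);i=e.argmax();print(n,40+i,c[i-2:i+4].round(0), 'left cap edge rows',40+np.abs(np.diff(g[40:110,245:260].mean(1))).argmax())
st()
F=[]
for _ in range(6):
  ctrl.read_camera('wrist');F.append(ctrl.get_state()['contact_force'])
print(np.mean(F,0),np.std(F,0));st()
"
```

```text
w2 75 [ 48.  28.  78. 187. 233. 238.] left cap edge rows 81
w3 75 [ 62.  35.  96. 231. 254. 255.] left cap edge rows 81
w5 75 [ 49.  27.  60. 161. 225. 236.] left cap edge rows 81
t 10.2 p [ 0.4896 -0.107   0.0593] yaw 97.53 z [ 0.002 -0.004 -1.   ] F [-0.22 -8.67 -2.65] op 0.511 ff 47.4
[-0.56612607 -9.30387208 -2.71441117] [0.38786198 0.34329522 0.45430152]
t 10.5 p [ 0.4896 -0.107   0.0593] yaw 97.53 z [ 0.002 -0.004 -1.   ] F [-0.93 -9.31 -2.92] op 0.509 ff 47.4
```

carry_out(deltas=[0.0007, 0, 0, 0, 0, 0, 0.0014, 0, 0, 0, 0, 0, 0.002, 0, 0, 0, 0, 0, 0.002, 0, 0, 0, 0, 0])

```text
time: 11.0
eef_pos: [0.4894, -0.1053, 0.0593]
tcp_rot: [0.659, 0.752, -0.001, 0.002]
contact_force: [0.2, -10.1, -3.6]
opening: 0.507
finger_force: 47.4
```

```bash
python3 -c "
from h import *
F=[]
for _ in range(5):
  ctrl.read_camera('wrist');F.append(ctrl.get_state()['contact_force'])
print(np.mean(F,0).round(2));st();goto([.4810,-.1063,.0587],93.5);goto([.473,-.1065,.0587],89.5)
"
```

```text
[ -0.94 -10.47  -2.77]
t 11.25 p [ 0.4895 -0.1053  0.0593] yaw 97.54 z [ 0.002 -0.005 -1.   ] F [ -0.59 -10.94  -3.03] op 0.509 ff 47.4
delta [0.0001, -0.0085, 0.0006] [0.0014, 0.0052, 0.0705]
delta [0.001, -0.0165, 0.0006] [0.0016, 0.0052, 0.1404]
```

carry_out(deltas=[0, -0.0022, 0.0003, 0, 0.0025, 0.018, 0, -0.0045, 0.0006, 0, 0.005, 0.035, 0, -0.0065, 0.001, 0, 0.008, 0.053, 0.0001, -0.0085, 0.0013, 0, 0.01, 0.07, 0.0001, -0.0085, 0.0013, 0, 0.01, 0.07])

```text
time: 11.88
eef_pos: [0.4811, -0.1063, 0.0581]
tcp_rot: [0.685, 0.728, 0.002, -0.001]
contact_force: [-1.2, -9.5, -3.4]
opening: 0.515
finger_force: 47.4
```

```bash
python3 -c "
from h import *
st()
F=[]
for _ in range(4):
  im,d=ctrl.read_camera('scene');F.append(ctrl.get_state()['contact_force'])
print(np.mean(F,0).round(2));st();goto([.473,-.1065,.058],89.5)
cv2.imwrite('pics/scene6.png',cv2.resize(im[225:320,280:400,::-1],(758,600),interpolation=cv2.INTER_CUBIC))
"
```

```text
t 11.88 p [ 0.4811 -0.1063  0.0581] yaw 93.46 z [ 0.002  0.005 -1.   ] F [-1.17 -9.47 -3.41] op 0.515 ff 47.4
[ -0.76 -10.07  -3.06]
t 12.07 p [ 0.4812 -0.1062  0.0581] yaw 93.48 z [ 0.002  0.005 -1.   ] F [-0.19 -9.71 -3.86] op 0.51 ff 47.4
delta [0.0002, -0.0082, 0.0001] [0.0017, -0.0051, 0.0695]
```

View pics/scene6.png

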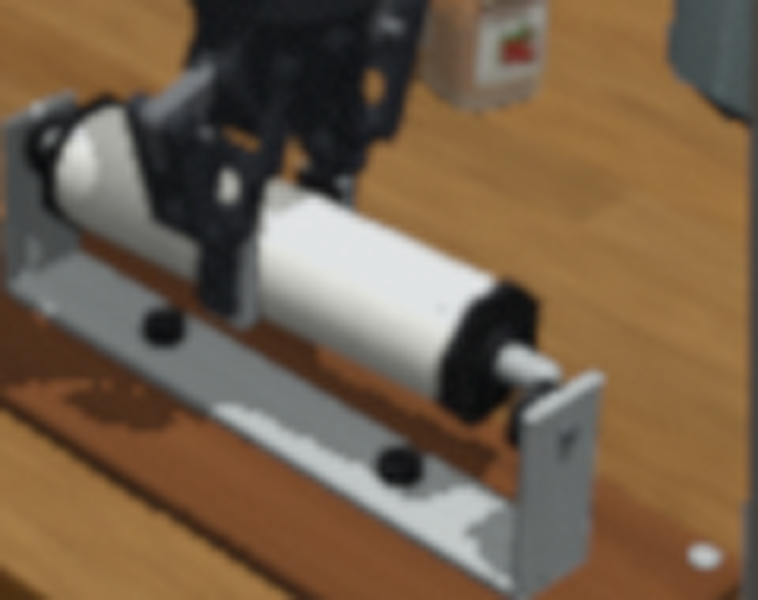

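Scene: the sprung end sits in the far-left cup, and the fixed tip at (558,375) is beside the mouth of the other cup at about (530,410). Compression is about 12.3 mm, so I'll swing in half the remainder.

carry_out(deltas=[0.0003, -0.0015, 0, 0, 0, 0.012, 0.0004, -0.003, 0, 0, 0, 0.024, 0.0004, -0.0042, 0, 0, 0, 0.035, 0.0004, -0.0042, 0, 0, 0, 0.035])

```text
time: 12.58
eef_pos: [0.477, -0.1061, 0.0581]
tcp_rot: [0.698, 0.716, 0.002, -0.001]
contact_force: [-1.0, -10.3, -3.4]
opening: 0.509
finger_force: 47.4
```

```bash
python3 -c "
from h import *
st()
F=[]
for _ in range(3):
  im,d=ctrl.read_camera('scene');F.append(ctrl.get_state()['contact_force'])
print(np.mean(F,0).round(2),ctrl.get_state()['wrist_torque']);goto([.473,-.1063,.058],89.5)
"
```

```text
t 12.57 p [ 0.477  -0.1061  0.0581] yaw 91.45 z [ 0.002  0.005 -1.   ] F [ -0.97 -10.26  -3.39] op 0.509 ff 47.4
[-0.59 -9.9  -3.1 ] [-1.66006755  0.08418239  0.04707059]
delta [-0.0001, -0.0041, 0.0001] [0.0018, -0.0051, 0.0342]
```

carry_out(deltas=[0.0002, -0.0014, 0, 0, 0, 0.012, 0.0002, -0.0028, 0, 0, 0, 0.024, 0.0002, -0.0041, 0, 0, 0, 0.035, 0.0002, -0.0041, 0, 0, 0, 0.035])

```text
time: 13.22
eef_pos: [0.473, -0.106, 0.0582]
tcp_rot: [0.711, 0.704, 0.002, -0.001]
contact_force: [-1.2, -9.7, -2.7]
opening: 0.513
finger_force: 47.4
```

```bash
python3 -c "
from h import *
st()
F=[]
for _ in range(3):
  im,d=ctrl.read_camera('scene');F.append(ctrl.get_state()['contact_force'])
print(np.mean(F,0).round(2),ctrl.get_state()['wrist_torque'])
c=lambda a:cv2.resize(a,(400,500),interpolation=cv2.INTER_CUBIC)
a=c(im[260:310,350:390,::-1]);im,d=ctrl.read_camera('top');b=c(im[230:290,290:338,::-1]);e=c(im[225:285,400:448,::-1]);cv2.imwrite('pics/fit7.png',np.hstack([a,e]))
"
```

```text
t 13.22 p [ 0.473  -0.106   0.0582] yaw 89.44 z [ 0.002  0.005 -1.   ] F [-1.17 -9.66 -2.67] op 0.513 ff 47.4
[ -0.35 -10.17  -2.67] [-1.60400323  0.07792332  0.01461278]
```

View pics/fit7.png

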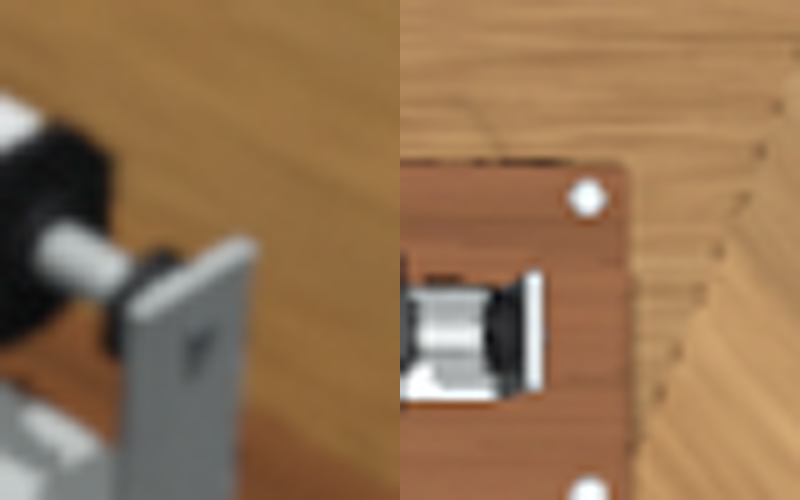

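Both views show the fixed end aligned with the cup (top: steel at row 332, cheek centre at row 330). I'll let the spring push it in by backing off along −y.

carry_out(deltas=[-0.001, 0, 0, 0, 0, 0, -0.002, 0, 0, 0, 0, 0, -0.003, 0, 0, 0, 0, 0, -0.004, 0, 0, 0, 0, 0, -0.004, 0, 0, 0, 0, 0])

```text
time: 14.05
eef_pos: [0.4728, -0.1096, 0.058]
tcp_rot: [0.711, 0.703, 0.003, -0.002]
contact_force: [-0.4, -8.0, -3.3]
opening: 0.511
finger_force: 47.4
```

carry_out(deltas=[-0.001, 0, 0, 0, 0, 0, -0.002, 0, 0, 0, 0, 0, -0.003, 0, 0, 0, 0, 0, -0.003, 0, 0, 0, 0, 0])

```text
time: 14.55
eef_pos: [0.4727, -0.1121, 0.0579]
tcp_rot: [0.711, 0.703, 0.003, -0.002]
contact_force: [0.5, -6.8, -2.4]
opening: 0.512
finger_force: 47.4
```

carry_out(deltas=[-0.001, 0, 0, 0, 0, 0, -0.002, 0, 0, 0, 0, 0, -0.002, 0, 0, 0, 0, 0])

```text
time: 14.92
eef_pos: [0.4726, -0.1139, 0.0578]
tcp_rot: [0.711, 0.703, 0.003, -0.002]
contact_force: [-0.3, -6.4, -2.0]
opening: 0.508
finger_force: 47.4
```

carry_out(deltas=[-0.0005, 0, 0, 0, 0, 0, -0.001, 0, 0, 0, 0, 0, -0.0015, 0, 0, 0, 0, 0, -0.0015, 0, 0, 0, 0, 0])

```text
time: 15.42
eef_pos: [0.4726, -0.1151, 0.0577]
tcp_rot: [0.711, 0.703, 0.003, -0.003]
contact_force: [0.8, -5.4, -2.4]
opening: 0.517
finger_force: 47.4
```

```bash
python3 -c "
from h import *
st();print(ctrl.get_state()['wrist_torque'])"
```

```text
t 15.43 p [ 0.4726 -0.1151  0.0577] yaw 89.36 z [ 0.001  0.008 -1.   ] F [ 0.78 -5.38 -2.39] op 0.517 ff 47.4
[-0.9516114  -0.04933096 -0.03395399]
```

carry_out(deltas=[-0.0005, 0, 0, 0, 0, 0, -0.001, 0, 0, 0, 0, 0, -0.001, 0, 0, 0, 0, 0])

```text
time: 15.8
eef_pos: [0.4725, -0.1159, 0.0577]
tcp_rot: [0.711, 0.703, 0.003, -0.003]
contact_force: [0.3, -4.8, -2.5]
opening: 0.513
finger_force: 47.4
```

carry_out(deltas=[-0.0005, 0, 0, 0, 0, 0, -0.001, 0, 0, 0, 0, 0, -0.001, 0, 0, 0, 0, 0])

```text
time: 16.18
eef_pos: [0.4725, -0.1162, 0.0576]
tcp_rot: [0.711, 0.703, 0.004, -0.003]
contact_force: [2.0, -2.4, -0.0]
opening: 0.511
finger_force: 47.6
```

Fy has dropped to 2.4 N, so the fixed end has reached its floor. Releasing.

carry_out(deltas=[0, 0, 0, 0, 0, 0, 0, 0, 0, 0, 0, 0, 0, 0, 0, 0, 0, 0, 0, 0, 0, 0, 0, 0], grip=85)

```text
time: 16.68
eef_pos: [0.4717, -0.1161, 0.0572]
tcp_rot: [0.711, 0.704, 0.003, -0.004]
contact_force: [-0.2, -0.6, -0.4]
opening: 0.849
finger_force: 0.0
```

```bash
python3 -c "
from h import *
st();s,im,d=wsnap('w8');T,P=wcloud(s,d)
for v in(100,200,300,350):print(np.median(T[v,310:326],axis=0).round(4),np.median(P[v,310:326],axis=0).round(4))
row=T[200];m=(d[200]>0)&(row[:,2]<-.02)&(abs(row[:,1])<.03);print('roll y span tool',row[m][:,1].min().round(4),row[m][:,1].max().round(4))
"
```

```text
t 16.68 p [ 0.4717 -0.1161  0.0572] yaw 89.42 z [-0.001  0.01  -1.   ] F [-0.22 -0.62 -0.43] op 0.849 ff 0.0
[ 0.081   0.0001 -0.041 ] [ 0.4726 -0.0355  0.0989]
[ 0.0535  0.0001 -0.0413] [ 0.4724 -0.063   0.099 ]
[ 0.0231  0.0001 -0.042 ] [ 0.4721 -0.0934  0.0994]
[ 0.0048  0.0002 -0.0422] [ 0.4719 -0.1117  0.0994]
roll y span tool -0.0209 0.0224
```

carry_out(deltas=[0, 0, -0.02, 0, 0, 0, 0, 0, -0.06, 0, 0, 0, 0, 0, -0.11, 0, 0, 0, 0, 0, -0.16, 0, 0, 0, 0, 0, -0.18, 0, 0, 0])

```text
time: 17.35
eef_pos: [0.4733, -0.1187, 0.2413]
tcp_rot: [0.711, 0.704, 0.004, -0.001]
contact_force: [-0.3, -0.1, -0.5]
opening: 0.852
finger_force: 0.0
```

```bash
python3 -c "
from h import *
st();s,im,d=wsnap('w9');T,P=wcloud(s,d)
x,y,z=np.moveaxis(P,-1,0);m=(d>0)&(z>.092)&(z<.11)&(y<0)&(y>-.22);q=P[m];print(len(q),q.mean(0).round(4))
for a in np.arange(-.2,0,.03):
  k=q[abs(q[:,1]-a)<.004]
  if len(k):print(a.round(2),k[:,0].mean().round(4),np.percentile(k[:,2],95).round(4))
im2,d2=ctrl.read_camera('scene');cv2.imwrite('pics/fin.png',np.hstack([cv2.resize(im[:,:,::-1],(400,300)),cv2.resize(im2[225:320,275:402,::-1],(400,300),interpolation=cv2.INTER_CUBIC)]))
"
```

```text
t 17.35 p [ 0.4733 -0.1187  0.2413] yaw 89.42 z [ 0.005  0.007 -1.   ] F [-0.3  -0.12 -0.48] op 0.852 ff 0.0
11817 [ 0.5291 -0.1125  0.0979]
-0.2 0.534 0.106
-0.17 0.5262 0.1036
-0.14 0.5285 0.1049
-0.11 0.5279 0.1052
-0.08 0.5268 0.1053
-0.05 0.5226 0.1039
-0.02 0.473 0.1022
```

View pics/fin.png

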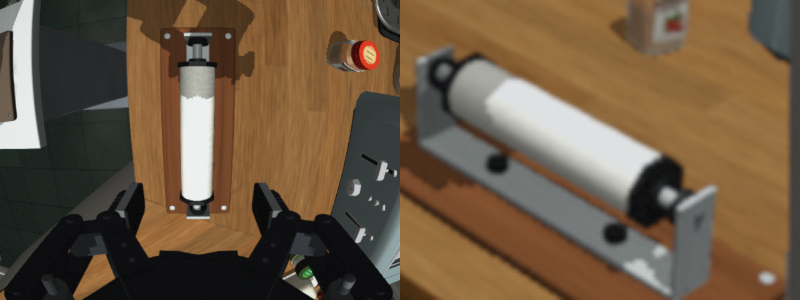

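Both steel ends sit in their cups (left panel (197,45) and (197,210), right panel (440,72) and (690,200)), with the roll level and the jars in place. Handing in.

```bash
python3 -c "
from h import *
print(ctrl.sign_off());st()"
```

```text
the job is handed in; nothing more can be done
None
the job is handed in; nothing more can be done
```

The roll is in its holder with both spindle ends in their cups, held by its own spring; forces I read stayed around 11 N or less, the jars in view were not disturbed, and the job is handed in at about 17 s (no verdict was returned).

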